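Park the orange cell tray at the soldering rack

ROBOT

A 7-joint arm with a two-finger parallel gripper is mounted at the origin on the work surface. World frame = base frame: x ahead of the robot, y to its left, z up, the work surface at z = 0. Lengths are in m, angles in rad, forces in N, time in s.
With the tool pointing down it reaches from about 0.4 to 0.85 m from the base axis. Payload 4.5 kg.
Tool frame: the origin (TCP) lies at the very end of the fingers, on their centre line; the grasp point (between the pads) lies 19 mm behind it; z points along the fingers, y is the line along which they close (so a half turn about z gives the same grasp; the last joint's range is limited). The gripper opens to 88 mm and grips with 3 to 60 N. Pads are 18 mm wide; open, the fingers measure 123 mm over their backs; the gripper's body (75 mm by 187 mm) begins 45 mm behind the grasp point.
Start: joints at [-1.119, 0.689, -0.195, 1.565, 0.157, 0.902, -0.215], TCP at [0.254, 0.571, 0.239] pointing down, gripper open.
Joint ranges: [-3.01, 3.01], [-0.46, 2.08], [-1.47, 1.51], [0.13, 2.56], [-1, 4.14], [0.04, 2.09], [-2.66, 2.66]. Speed limits (rad/s): [2.57, 2.57, 3.14, 3.14, 3.14, 3.14, 3.14].

INTERFACE

Orientations are given as [roll, pitch, yaw] about the fixed x, y, z axes, in that order (R = Rz(yaw) Ry(pitch) Rx(roll)).
In Python, from plant import arm gives the robot as it stands. The module is installed in compiled form; this text tells all that it offers.
- The arm moves only by the shell command python3 -m handwheel 'ROWS' [FORCE]. ROWS is JSON, a list of rows, each an object of numbers: "x", "y", "z": the shift along the tool's x, y, z in mm; "ax", "ay", "az": the turn, a rotation vector about the tool's x, y, z in rad; "claw": the opening, from 0 (shut) to 1 (fully open). In form: [{"x": .., "y": .., "z": .., "ax": .., "ay": .., "az": .., "claw": ..}, ...]. A call has 1 to 12 rows; each row is the pose to reach, as a shift and turn from the pose commanded when the call began, along the tool's axes at that moment; what a row does not reach only later rows make up. A row lasts 1/12 s, in which the tool goes at most 41.7 mm and 7.16 degrees, less where a joint would pass 70% of its speed; a pose out of reach is approached as far as the arm can. A call with a gripper value outside its range is refused whole. The fingers move at their own pace and stop on an object; FORCE is the grip in N (left out, the last holds). Time passes only in rows, so rows that repeat a pose let the fingers close. It gives the time, the measured TCP pose, the force, the opening and the grip force at its end, in the units of the state.
- arm.observe(): the state, without advancing time (a new reading comes with each control period).
- arm.read_camera(name): name is "scene" or "top"; returns the picture (480x640x3 uint8, blue, green, red); there is no depth.
- arm.camera_info(name): a dict with "fx", "fy", "cx", "cy" (pixels), "T" (4x4, takes a point from camera to world coordinates). Camera axes: x right, y down, z forward; pixel columns grow to the right and rows downward; lengths in m; the calibration is good to about 2 mm. A picture is of the moment at which its call begins. camera_info takes no time and is no camera call.
- arm.sign_off(): hands the job in; it is judged then, once.
Trained networks look in the newest picture that a camera, given by its name, has taken for a name from the list of things; names that differ only in an ending like _2 or _b are one class to them, and where a whole thing is asked for, a point or a joint stands for the part that bears it (a point fixed in the world has none). Each returns a list of dicts, best first, with "p" (0 to 1); they miss things now and then, are a little off and sometimes report something else, mostly with a low value. They report only what shows in the picture. A call takes as long as a camera call. They do not tell look-alikes from the thing itself.
- arm.outline_of(camera, query): "pixels" (480x640 bool, what is visible of it).
- arm.pinpoint(camera, query): "point" ([x, y, z] in m, in world coordinates, good to about 4 mm: a listed point, or the origin of a listed thing).
The state is a dict: "clock": time; "joints": joint angles; "qd": joint speeds; "effort": joint torques, N m; "position": TCP position; "orientation": TCP orientation; "contact_force": force on the tool from outside, world axes, zero at the start; "torque": the same for the moment, N m; "width": finger opening in m; "grasp_force": force on a finger pad.
Only numpy, scipy, OpenCV 4.12 (cv2) and the standard library are available. Lean on these libraries where they do the work, as an engineer would, in place of code of your own. Each camera call takes 0.05 s, during which the arm holds its last target. There are 200 camera calls.

TASK

Push the foam tray of orange battery cells across the mat and in between the two arms of the soldering rack, so that it ends inside the yellow taped square there, straight with the square. Keep it flat on the mat all the way, let neither the tray nor the arm touch the rack (hot iron, solder spool), and leave the tray of blue cells where it is.

Things in the scene. Friction and masses are not known exactly. Their poses are not given: they have to be found in the camera images.
- orange_tray: Loose white foam tray, 100 x 100 mm, 30 mm high, holding four orange cylinder cells lying tightly side by side below its rim (0.2 to 0.45 kg; too wide to grip, no room for a finger inside). Origin: centre of its underside, on the mat. Cells lie along its x axis; z up. Its sides start within 0.2 rad of parallel to the rack's square; clear of the rack.
- blue_tray: The same tray with blue cells, also loose. Same size, origin and axes. The two trays start on the robot's side of the rack, 170 to 240 mm to either side of its entrance; which one is left and which right varies.
- rack: Fixed U-shaped steel soldering rack, open towards the robot, around a flat taped square (130 mm inside, 150 outside). Origin: square's centre, on the mat; x: into the U, away from the robot; y: left, along the square's sides. Arms: y 90 to 160 mm (red solder spool, 92 mm high) and -160 to -90 mm (iron in holder, 155 mm high), x -50 to 120 mm (iron to 150). Cross bar: x 95 to 120 mm, 12 mm high.
- entrance (a point): Point on the open mat in front of the 180 mm wide entrance between the rack's arms: 135 mm from the square's centre along the rack's -x, same axes as the rack. Both trays start within 10 mm of the line through it along y, so each can be slid straight along y to here, then along x into the square.
Mind the look-alikes: they are no part of the job. What is shaped like the orange_tray but black or brown is not meant.

How it is judged:
At the end, for the whole second after the job is handed in: The orange tray rests flat on the mat with its centre within 18 mm of the square's centre along each of the square's sides and its own sides within 0.2 rad (11 degrees) of the square's, at rest; the blue tray is within 15 mm of where it began (x of orange_tray in the frame of rack between -0.018 and 0.018 m and y of orange_tray in the frame of rack between -0.018 and 0.018 m and (angle between the x axis of orange_tray and the x axis of rack, either way round below 0.2 rad or angle between the x axis of orange_tray and the y axis of rack, either way round below 0.2 rad) and height (world z) of orange_tray below 0.005 m and angle between orange_tray's own z axis and vertical below 0.05 rad and linear speed of orange_tray below 0.01 m/s and distance of blue_tray from where it was at the start of the episode below 0.015 m); the robot touches nothing.
It fails at once if the orange tray touches the rack (contact force between orange_tray and rack above 0.3 N).
It fails at once if the arm or its fingers touch the rack (contact force between any of the fingers, the arm and rack above 0.3 N).
It fails at once if the orange tray is lifted or tipped (height (world z) of orange_tray above 0.012 m or angle between orange_tray's own z axis and vertical above 0.2 rad).
It fails at once if the blue tray is moved more than 15 mm (distance of blue_tray from where it was at the start of the episode above 0.015 m).
It also fails if it takes over 54 s, if anything falls off the work surface, if the arm or the gripper's body presses on something with over 40 N, if the wrist force passes 120 N, or if a joint passes its speed limit or range.

## Working session

There is one attempt and no reset: what is moved stays moved. The work goes in short steps, Python scripts to look and compute and a shell command to move; the robot and the scene stay as the last step left them, time stands still between calls to the robot, and variables do not carry over. Pictures are saved under pics/ and viewed, at most 10 in all, crops included, and the job is handed in when it is done.

```bash
mkdir -p pics
python3 - <<'E'
from plant import arm
import cv2,numpy as np
s=arm.observe();print(s['clock'],s['position'],s['orientation'],s['width'])
ims=[]
for c in('scene','top'):
    im=arm.read_camera(c);cv2.imwrite(f'pics/{c}0.png',im)
    i=arm.camera_info(c);print(c,i['fx'],i['cx'],i['cy'],np.round(i['T'],3).tolist())
    for q in('orange_tray','blue_tray','rack','entrance'):
        print(q,[(np.round(d['point'],3).tolist(),round(d['p'],2)) for d in arm.pinpoint(c,q)][:4])
E
```

```text
0.0 [0.25339693 0.57066761 0.23789495] [-3.13979411e+00  1.66066708e-04  2.72389326e+00] 0.08824216305521092
scene 530.5134948518349 313.61245971695115 238.1581728016511 [[0.608, 0.641, -0.469, 0.948], [0.794, -0.487, 0.365, -0.373], [0.006, -0.594, -0.804, 0.849], [0.0, 0.0, 0.0, 1.0]]
orange_tray [([0.257, -0.32, -0.002], 0.9), ([0.681, -0.314, 0.003], 0.88), ([0.557, -0.17, 0.001], 0.68)]
blue_tray [([0.614, 0.228, 0.005], 0.82)]
rack []
entrance []
top 462.44741246428555 321.14345054741784 241.2117366042115 [[-0.027, -0.986, 0.167, 0.338], [-0.999, 0.031, 0.018, -0.035], [-0.023, -0.166, -0.986, 0.826], [0.0, 0.0, 0.0, 1.0]]
orange_tray [([0.68, -0.317, -0.0], 0.91), ([0.557, -0.168, 0.002], 0.68), ([0.256, -0.32, -0.002], 0.62)]
blue_tray [([0.61, 0.229, 0.004], 0.97)]
rack []
entrance []
```

View pics/top0.png

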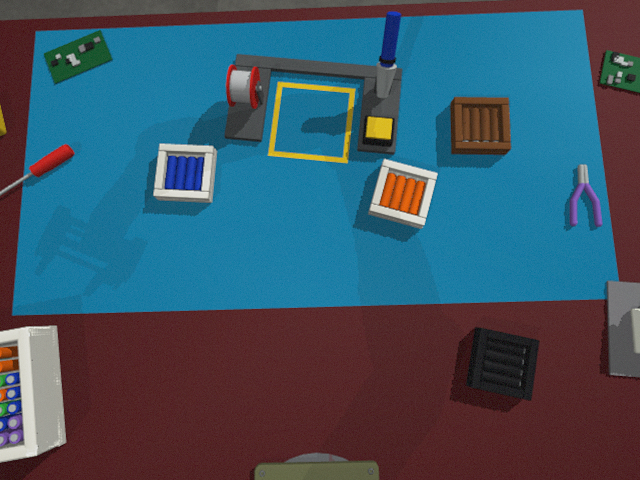

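View pics/scene0.png

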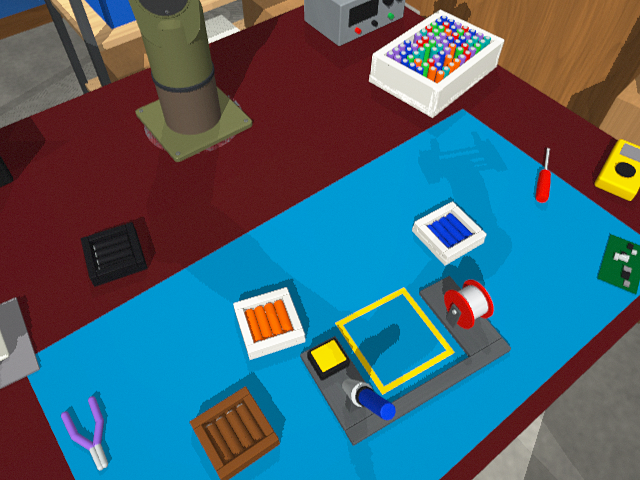

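Top view: the rack is open downwards, with its yellow square at about (312,121). There are three tray look-alikes to orange_tray: (403,193) white with orange cells, (481,125) brown and (503,362) black. The white one with orange cells fits the description. The blue tray is at (185,173). Next I measure the square and both trays, and confirm in a crop.

```bash
cat > h.py <<'E'
from plant import arm
import cv2,numpy as np
def world(c,px,z):
    i=arm.camera_info(c);T=i['T'];px=np.asarray(px,float).reshape(-1,2)
    d=np.c_[(px[:,0]-i['cx'])/i['fx'],(px[:,1]-i['cy'])/i['fy'],np.ones(len(px))]@T[:3,:3].T
    return (T[:3,3]+d*((z-T[2,3])/d[:,2])[:,None])[:,:2]
def rect(c,mask,z):
    cn,_=cv2.findContours(mask.astype(np.uint8),cv2.RETR_EXTERNAL,cv2.CHAIN_APPROX_NONE)
    p=world(c,max(cn,key=cv2.contourArea).reshape(-1,2),z)
    (x,y),(w,h),a=cv2.minAreaRect((p*1000).astype(np.float32))
    a=(a+45)%90-45
    return np.round([x,y,w,h,a],1)
def square(c,im):
    h=cv2.cvtColor(im,cv2.COLOR_BGR2HSV)
    m=cv2.inRange(h,(22,120,120),(34,255,255))
    n,l,st,_=cv2.connectedComponentsWithStats(m)
    k=max(range(1,n),key=lambda k:st[k,2]*st[k,3]*(st[k,4]<0.4*st[k,2]*st[k,3]))
    return rect(c,l==k,0)
def tray(c,im,q,near):
    # inner cells: centroid of coloured cells + rim rectangle of white top
    h=cv2.cvtColor(im,cv2.COLOR_BGR2HSV)
    cell=cv2.inRange(h,(5,150,90),(16,255,255)) if q=='o' else cv2.inRange(h,(110,150,60),(130,255,255))
    wh=cv2.inRange(h,(0,0,180),(179,45,255))
    m=cv2.morphologyEx(wh,cv2.MORPH_CLOSE,np.ones((3,3)))
    n,l,st,ce=cv2.connectedComponentsWithStats(m)
    W=[world(c,ce[k],.03)[0] for k in range(n)]
    k=min([k for k in range(1,n) if st[k,4]>300],key=lambda k:np.linalg.norm(W[k]-near))
    return rect(c,l==k,.03)
E
python3 - <<'E'
from h import *
s=arm.read_camera('scene');t=arm.read_camera('top')
for c,im in(('scene',s),('top',t)):
    print(c,'sq',square(c,im),'or',tray(c,im,'o',(.557,-.168)),'bl',tray(c,im,'b',(.612,.228)))
cv2.imwrite('pics/crop.png',cv2.resize(t[40:250,140:520],None,fx=2,fy=2,interpolation=cv2.INTER_CUBIC))
E
```

```text
scene sq [708.1  -7.  150.1 150.2  -7.7] or [ 564.7 -170.6  100.1  112.6  -17.6] bl [615.7 217.  116.7 111.2  -4.8]
top sq [708.2  -8.8 149.1 149.4  -7.8] or [ 557.6 -169.3   98.6   97.8  -17.7] bl [609.8 224.4  98.3  97.9  -4.8]
```

View pics/crop.png

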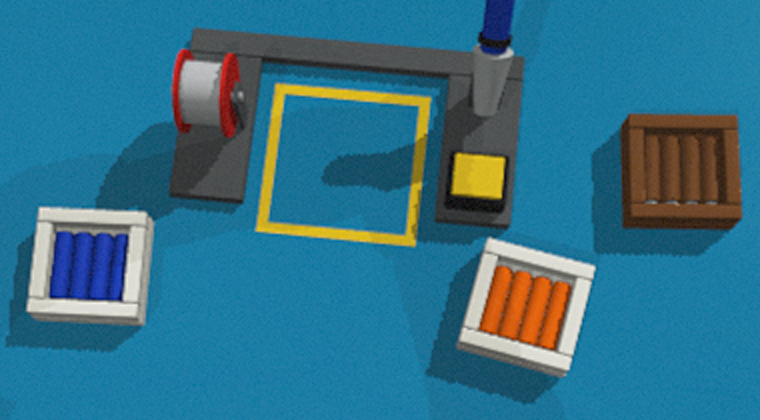

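Crop confirms it: white tray with orange cells at crop (525,305). Square centre (708,-8) mm, turned -7.75°; the tray is at about (-127,-180) mm in the rack frame, turned -10° to it. I'll push along +y with both fingertips on its right face, then along +x.

```bash
cat > g.py <<'E'
# usage: g.py rx ry z yawrel  (rack frame mm, yawrel = tool yaw relative to rack, rad) -> shift along tool axes
import sys
from h import *
from scipy.spatial.transform import Rotation as R
O=np.array([708.,-8.]);A=np.radians(-7.75)
M=np.array([[np.cos(A),-np.sin(A)],[np.sin(A),np.cos(A)]])
def rack(p): return M.T@(np.asarray(p)[:2]-O)
def state():
    s=arm.observe();e=s['orientation'];p=s['position']*1000
    print('t',round(s['clock'],2),'rack',np.round(rack(p),1),'z',round(p[2],1),'tilt',np.round(R.from_euler('xyz',e).as_matrix()[:,2],3),'yawrel',round(e[2]-A,3),'w',round(s['width'],3),'F',np.round(s['contact_force'],1),'q',np.round(s['joints'],2))
    return p,R.from_euler('xyz',e)
if __name__=='__main__':
    p,r=state()
    if len(sys.argv)>4:
        x,y,z,a=map(float,sys.argv[1:5]);w=O+M@[x,y]
        d=np.r_[w,z]-p
        print('shift',np.round(r.inv().apply(d),1),'turn',np.round((r.inv()*R.from_euler('xyz',[np.pi,0,a+A])).as_rotvec(),3))
E
python3 g.py -129 -262 240 1.5708
```

```text
t 0.6 rack [-528.4  512.7] z 238.7 tilt [ 0.  0. -1.] yawrel 2.859 w 0.089 F [ 0.3  0.2 -0.3] q [-1.12  0.69 -0.19  1.57  0.16  0.9  -0.22]
shift [-599.5 -632.6   -1.3] turn [ 0.    -0.     1.288]
```

```bash
python3 -m handwheel '[{"x":-300,"y":-316,"z":0,"az":0.65,"claw":0.68},{"x":-300,"y":-316,"z":0,"az":0.65,"claw":0.68},{"x":-300,"y":-316,"z":0,"az":0.65,"claw":0.68},{"x":-300,"y":-316,"z":0,"az":0.65,"claw":0.68},{"x":-300,"y":-316,"z":0,"az":0.65,"claw":0.68},{"x":-300,"y":-316,"z":0,"az":0.65,"claw":0.68},{"x":-300,"y":-316,"z":0,"az":0.65,"claw":0.68},{"x":-300,"y":-316,"z":0,"az":0.65,"claw":0.68},{"x":-300,"y":-316,"z":0,"az":0.65,"claw":0.68},{"x":-300,"y":-316,"z":0,"az":0.65,"claw":0.68},{"x":-300,"y":-316,"z":0,"az":0.65,"claw":0.68},{"x":-300,"y":-316,"z":0,"az":0.65,"claw":0.68}]' 20; python3 g.py -129 -262 150 1.5708
```

```text
t 0.6 rack [-528.4  512.7] z 238.7 tilt [ 0.  0. -1.] yawrel 2.859 w 0.089 F [ 0.3  0.2 -0.3] q [-1.12  0.69 -0.19  1.57  0.16  0.9  -0.22]
shift [-599.5 -632.6   88.7] turn [ 0.    -0.     1.288]validation failed for argument at $[0]...
```

```bash
python3 -m handwheel '[{"x":-300,"y":-316,"z":0,"ax":0,"ay":0,"az":0.65,"claw":0.68},{"x":-300,"y":-316,"z":0,"ax":0,"ay":0,"az":0.65,"claw":0.68},{"x":-300,"y":-316,"z":0,"ax":0,"ay":0,"az":0.65,"claw":0.68},{"x":-300,"y":-316,"z":0,"ax":0,"ay":0,"az":0.65,"claw":0.68},{"x":-300,"y":-316,"z":0,"ax":0,"ay":0,"az":0.65,"claw":0.68},{"x":-300,"y":-316,"z":0,"ax":0,"ay":0,"az":0.65,"claw":0.68},{"x":-300,"y":-316,"z":0,"ax":0,"ay":0,"az":0.65,"claw":0.68},{"x":-300,"y":-316,"z":0,"ax":0,"ay":0,"az":0.65,"claw":0.68},{"x":-300,"y":-316,"z":0,"ax":0,"ay":0,"az":0.65,"claw":0.68},{"x":-300,"y":-316,"z":0,"ax":0,"ay":0,"az":0.65,"claw":0.68},{"x":-300,"y":-316,"z":0,"ax":0,"ay":0,"az":0.65,"claw":0.68},{"x":-300,"y":-316,"z":0,"ax":0,"ay":0,"az":0.65,"claw":0.68}]' 20; python3 g.py -129 -262 150 1.5708
```

```text
clock: 1.6
position: [0.401, 0.1555, 0.2389]
orientation: [-3.141, 0.003, 2.065]
contact_force: [-0.3, 0.3, 0.6]
width: 0.0598
grasp_force: 0.0
t 1.6 rack [-326.2  120.6] z 238.9 tilt [ 0.001 -0.002 -1.   ] yawrel 2.2 w 0.06 F [-0.3  0.3  0.6] q [-0.44  0.44 -0.06  2.13  0.05  0.57 -0.04]
shift [-425.2  -65.6   90. ] turn [0.    0.003 0.629]
```

```bash
python3 -m handwheel '[{"x":-425,"y":-66,"z":90,"ax":0,"ay":0,"az":0.63,"claw":0.68},{"x":-425,"y":-66,"z":90,"ax":0,"ay":0,"az":0.63,"claw":0.68},{"x":-425,"y":-66,"z":90,"ax":0,"ay":0,"az":0.63,"claw":0.68},{"x":-425,"y":-66,"z":90,"ax":0,"ay":0,"az":0.63,"claw":0.68},{"x":-425,"y":-66,"z":90,"ax":0,"ay":0,"az":0.63,"claw":0.68},{"x":-425,"y":-66,"z":90,"ax":0,"ay":0,"az":0.63,"claw":0.68},{"x":-425,"y":-66,"z":90,"ax":0,"ay":0,"az":0.63,"claw":0.68},{"x":-425,"y":-66,"z":90,"ax":0,"ay":0,"az":0.63,"claw":0.68},{"x":-425,"y":-66,"z":90,"ax":0,"ay":0,"az":0.63,"claw":0.68},{"x":-425,"y":-66,"z":90,"ax":0,"ay":0,"az":0.63,"claw":0.68},{"x":-425,"y":-66,"z":90,"ax":0,"ay":0,"az":0.63,"claw":0.68},{"x":-425,"y":-66,"z":90,"ax":0,"ay":0,"az":0.63,"claw":0.68}]'; python3 g.py -129 -262 16 1.5708
```

```text
clock: 2.6
position: [0.5477, -0.2493, 0.1477]
orientation: [3.139, 0.004, 1.437]
contact_force: [0.2, -0.3, -0.5]
width: 0.0601
grasp_force: 0.0
t 2.6 rack [-126.3 -260.7] z 147.7 tilt [ 0.002 -0.004 -1.   ] yawrel 1.573 w 0.06 F [ 0.2 -0.3 -0.5] q [ 0.33  0.77  0.03  1.73 -0.03  0.64  0.24]
shift [ -0.8  -3.  131.7] turn [0.002 0.004 0.002]
```

```bash
python3 -m handwheel '[{"x":-2,"y":-2,"z":40,"ax":0,"ay":0,"az":0,"claw":0.68},{"x":-2,"y":-2,"z":80,"ax":0,"ay":0,"az":0,"claw":0.68},{"x":-2,"y":-2,"z":110,"ax":0,"ay":0,"az":0,"claw":0.68},{"x":-2,"y":-2,"z":125,"ax":0,"ay":0,"az":0,"claw":0.68},{"x":-2,"y":-2,"z":131,"ax":0,"ay":0,"az":0,"claw":0.68},{"x":-2,"y":-2,"z":131,"ax":0,"ay":0,"az":0,"claw":0.68}]'
python3 g.py -129 -75 16 1.5708
python3 - <<'E'
from h import *
im=arm.read_camera('top');s=arm.read_camera('scene')
cv2.imwrite('pics/t1.png',im);cv2.imwrite('pics/c1.png',np.hstack([im[60:300,260:560],s[200:440,150:450]]))
E
```

```text
clock: 3.1
position: [0.5442, -0.2429, 0.0165]
orientation: [-3.139, -0.002, 1.446]
contact_force: [0.5, -0.0, 0.7]
width: 0.06
grasp_force: 0.0
t 3.1 rack [-130.6 -254.8] z 16.5 tilt [-0.002  0.002 -1.   ] yawrel 1.581 w 0.06 F [ 0.5 -0.   0.7] q [ 0.34  0.98  0.01  1.78 -0.03  0.38  0.24]
shift [179.8   3.4   0.8] turn [-0.002 -0.002  0.01 ]
```

View pics/c1.png

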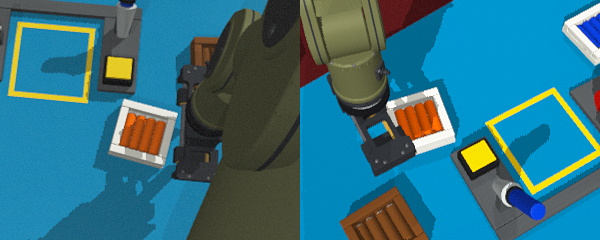

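The fingers stand behind the tray's right face (left crop, 180,140) and clear of the sponge. I start pushing.

```bash
python3 -m handwheel '[{"x":7,"y":2,"z":0,"ax":0,"ay":0,"az":0,"claw":0.68},{"x":14,"y":2,"z":0,"ax":0,"ay":0,"az":0,"claw":0.68},{"x":21,"y":2,"z":0,"ax":0,"ay":0,"az":0,"claw":0.68},{"x":28,"y":2,"z":0,"ax":0,"ay":0,"az":0,"claw":0.68},{"x":35,"y":2,"z":0,"ax":0,"ay":0,"az":0,"claw":0.68},{"x":42,"y":2,"z":0,"ax":0,"ay":0,"az":0,"claw":0.68},{"x":49,"y":2,"z":0,"ax":0,"ay":0,"az":0,"claw":0.68},{"x":56,"y":2,"z":0,"ax":0,"ay":0,"az":0,"claw":0.68},{"x":63,"y":2,"z":0,"ax":0,"ay":0,"az":0,"claw":0.68},{"x":70,"y":2,"z":0,"ax":0,"ay":0,"az":0,"claw":0.68},{"x":75,"y":2,"z":0,"ax":0,"ay":0,"az":0,"claw":0.68},{"x":75,"y":2,"z":0,"ax":0,"ay":0,"az":0,"claw":0.68}]'
cat > look.py <<'E'
from g import *
p,r=state()
im=arm.read_camera('top');q=arm.pinpoint('top','orange_tray')
for d in q: print(np.round(rack(np.array(d['point'])*1000),1),round(d['p'],2))
near=min((O+M@[-129,rack(p*1)[1]+59])/1000 for _ in[0])if 0 else None
m=[rack(np.array(d['point'])*1000) for d in q]
h=cv2.cvtColor(im,cv2.COLOR_BGR2HSV)
for n,lo,hi in(('orange',(5,180,90),(15,255,255)),('blue',(112,150,60),(130,255,255))):
    c=cv2.inRange(h,lo,hi);c=cv2.morphologyEx(c,cv2.MORPH_CLOSE,np.ones((5,5)))
    c[:, :130]=0; c[:60]=0; c[300:]=0
    u=rect('top',c,.022);print(n,'cells rack',np.round(rack(u[:2]),1),u[2:4],'yaw rel',round((u[4]+7.75),1))
w=tray('top',im,'o',(O+M@m[0])/1000);print('rim rack',np.round(rack(w[:2]),1),w[2:4],'rel',round(w[4]+7.75,1))
E
python3 look.py
```

```text
clock: 4.2
position: [0.556, -0.1686, 0.0175]
orientation: [-3.141, -0.002, 1.446]
contact_force: [0.5, 0.4, -0.3]
width: 0.0601
grasp_force: 0.0
t 4.2 rack [-129.  -179.6] z 17.5 tilt [-0.001  0.002 -1.   ] yawrel 1.581 w 0.06 F [ 0.5  0.4 -0.3] q [ 0.2   0.97  0.03  1.83 -0.07  0.34  0.16]
[-139.1 -119.3] 0.78
orange cells rack [-140.1 -103.8] [37.1 62.2] yaw rel -0.2
blue cells rack [-130.3  218.4] [66.1 62.2] yaw rel 2.8
rim rack [-138.1  -97.9] [53.8 98.5] rel 0.5
```

```bash
python3 -m handwheel '[{"x":7,"y":0,"z":0,"ax":0,"ay":0,"az":0,"claw":0.68},{"x":14,"y":0,"z":0,"ax":0,"ay":0,"az":0,"claw":0.68},{"x":22,"y":0,"z":0,"ax":0,"ay":0,"az":0,"claw":0.68},{"x":30,"y":0,"z":0,"ax":0,"ay":0,"az":0,"claw":0.68},{"x":38,"y":0,"z":0,"ax":0,"ay":0,"az":0,"claw":0.68},{"x":46,"y":0,"z":0,"ax":0,"ay":0,"az":0,"claw":0.68},{"x":54,"y":0,"z":0,"ax":0,"ay":0,"az":0,"claw":0.68},{"x":62,"y":0,"z":0,"ax":0,"ay":0,"az":0,"claw":0.68},{"x":70,"y":0,"z":0,"ax":0,"ay":0,"az":0,"claw":0.68},{"x":77,"y":0,"z":0,"ax":0,"ay":0,"az":0,"claw":0.68},{"x":82,"y":0,"z":0,"ax":0,"ay":0,"az":0,"claw":0.68},{"x":82,"y":0,"z":0,"ax":0,"ay":0,"az":0,"claw":0.68}]'
python3 look.py
```

```text
clock: 5.3
position: [0.5666, -0.0876, 0.0177]
orientation: [3.142, -0.001, 1.446]
contact_force: [0.9, -0.1, -0.4]
width: 0.06
grasp_force: 0.0
t 5.3 rack [-129.4  -97.9] z 17.7 tilt [ 0.     0.001 -1.   ] yawrel 1.581 w 0.06 F [ 0.9 -0.1 -0.4] q [ 0.05  0.96  0.04  1.86 -0.12  0.32  0.06]
[  16.9 -312.2] 0.98
[-406.1 -372.2] 0.8
orange cells rack [  -2.3 -362.9] [0. 0.] yaw rel 7.8
blue cells rack [-130.2  218.4] [66.1 62.3] yaw rel 2.8
rim rack [-130.  214.] [107.2 102.1] rel 3.0
```

```bash
python3 -m handwheel '[{"x":7,"y":0,"z":0,"ax":0,"ay":0,"az":0,"claw":0.68},{"x":14,"y":0,"z":0,"ax":0,"ay":0,"az":0,"claw":0.68},{"x":21,"y":0,"z":0,"ax":0,"ay":0,"az":0,"claw":0.68},{"x":28,"y":0,"z":0,"ax":0,"ay":0,"az":0,"claw":0.68},{"x":34,"y":0,"z":0,"ax":0,"ay":0,"az":0,"claw":0.68},{"x":38,"y":0,"z":0,"ax":0,"ay":0,"az":0,"claw":0.68},{"x":38,"y":0,"z":0,"ax":0,"ay":0,"az":0,"claw":0.68},{"x":30,"y":0,"z":0,"ax":0,"ay":0,"az":0,"claw":0.68},{"x":10,"y":0,"z":0,"ax":0,"ay":0,"az":0,"claw":0.68},{"x":10,"y":0,"z":-40,"ax":0,"ay":0,"az":0,"claw":0.68},{"x":10,"y":0,"z":-80,"ax":0,"ay":0,"az":0,"claw":0.68},{"x":10,"y":0,"z":-100,"ax":0,"ay":0,"az":0,"claw":0.68}]'
python3 g.py -240 0 150 0; python3 g.py -240 0 150 3.14159
```

```text
clock: 6.4
position: [0.5685, -0.0813, 0.1206]
orientation: [3.138, 0.0, 1.442]
contact_force: [0.3, 0.5, 0.1]
width: 0.0602
grasp_force: 0.0
t 6.4 rack [-128.3  -91.4] z 120.6 tilt [ 0.003 -0.    -1.   ] yawrel 1.577 w 0.06 F [0.3 0.5 0.1] q [ 0.02  0.79  0.08  1.83 -0.11  0.52  0.04]
shift [  92.1 -111.   -29.8] turn [ 0.002 -0.002  1.577]
t 6.4 rack [-128.3  -91.4] z 120.6 tilt [ 0.003 -0.    -1.   ] yawrel 1.577 w 0.06 F [0.3 0.5 0.1] q [ 0.02  0.79  0.08  1.83 -0.11  0.52  0.04]
shift [  92.1 -111.   -29.8] turn [ 0.002  0.002 -1.564]
```

```bash
python3 -m handwheel '[{"x":92,"y":-111,"z":-30,"ax":0,"ay":0,"az":1.5,"claw":0.68},{"x":92,"y":-111,"z":-30,"ax":0,"ay":0,"az":1.5,"claw":0.68},{"x":92,"y":-111,"z":-30,"ax":0,"ay":0,"az":1.5,"claw":0.68},{"x":92,"y":-111,"z":-30,"ax":0,"ay":0,"az":1.5,"claw":0.68},{"x":92,"y":-111,"z":-30,"ax":0,"ay":0,"az":1.5,"claw":0.68},{"x":92,"y":-111,"z":-30,"ax":0,"ay":0,"az":1.5,"claw":0.68},{"x":92,"y":-111,"z":-30,"ax":0,"ay":0,"az":1.5,"claw":0.68},{"x":92,"y":-111,"z":-30,"ax":0,"ay":0,"az":1.5,"claw":0.68},{"x":92,"y":-111,"z":-30,"ax":0,"ay":0,"az":1.5,"claw":0.68},{"x":92,"y":-111,"z":-30,"ax":0,"ay":0,"az":1.5,"claw":0.68},{"x":92,"y":-111,"z":-30,"ax":0,"ay":0,"az":1.5,"claw":0.68},{"x":92,"y":-111,"z":-30,"ax":0,"ay":0,"az":1.5,"claw":0.68}]'
python3 look.py; python3 g.py -225 0 16 0
python3 - <<'E'
from h import *
im=arm.read_camera('top');s=arm.read_camera('scene')
for d in arm.pinpoint('scene','orange_tray'):print(d)
cv2.imwrite('pics/c2.png',np.hstack([im[40:320,120:500],s[150:430,200:580]]))
E
```

```text
clock: 7.4
position: [0.469, 0.0252, 0.1477]
orientation: [-3.141, 0.0, -0.063]
contact_force: [0.5, 1.0, -0.2]
width: 0.06
grasp_force: 0.0
t 7.4 rack [-241.3    0.7] z 147.7 tilt [-0.  0. -1.] yawrel 0.072 w 0.06 F [ 0.5  1.  -0.2] q [-0.44  0.71  0.48  2.13 -0.73  0.47 -1.02]
[-137.6    1.5] 0.81
[-407.7 -373.6] 0.8
[  13.6 -310.4] 0.55
orange cells rack [-132.3  -21.6] [27.7 44.6] yaw rel 0.7
blue cells rack [ 120.  -128.9] [22.6 12.2] yaw rel 5.4
rim rack [-118.8  -40. ] [27.  59.4] rel 5.8
t 7.5 rack [-241.4    0.7] z 147.5 tilt [-0. -0. -1.] yawrel 0.078 w 0.06 F [ 0.2  0.4 -0.6] q [-0.44  0.71  0.48  2.13 -0.73  0.47 -1.02]
shift [ 16.4   1.9 131.5] turn [0.    0.    0.078]
{'point': [0.5699, 0.0065, -0.0019], 'p': 0.91}
{'point': [0.2545, -0.3174, -0.0002], 'p': 0.85}
{'point': [0.6818, -0.3179, 0.0009], 'p': 0.79}
```

View pics/c2.png

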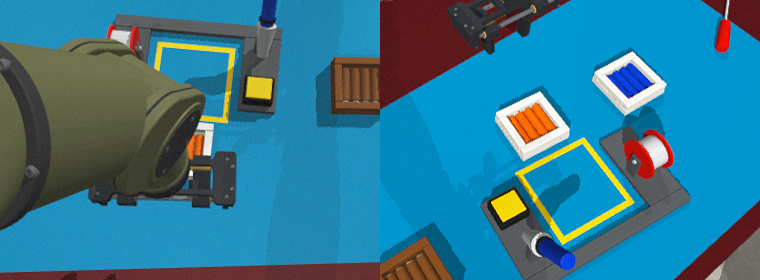

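The tray sits straight in front of the entrance at about rack (-138,-1) (scene crop, (532,128)), and the blue tray is untouched. Now I lower the tool behind it.

```bash
python3 -m handwheel '[{"x":8,"y":1,"z":40,"ax":0,"ay":0,"az":0.078,"claw":0.68},{"x":14,"y":1,"z":80,"ax":0,"ay":0,"az":0.078,"claw":0.68},{"x":14,"y":1,"z":110,"ax":0,"ay":0,"az":0.078,"claw":0.68},{"x":14,"y":1,"z":125,"ax":0,"ay":0,"az":0.078,"claw":0.68},{"x":14,"y":1,"z":130,"ax":0,"ay":0,"az":0.078,"claw":0.68},{"x":14,"y":1,"z":130,"ax":0,"ay":0,"az":0.078,"claw":0.68}]'
python3 g.py -62 0 18 0
```

```text
clock: 8.15
position: [0.4824, 0.0235, 0.0169]
orientation: [-3.141, 0.002, -0.134]
contact_force: [0.3, -0.5, -0.1]
width: 0.0595
grasp_force: 0.0
t 8.15 rack [-227.8    0.8] z 16.9 tilt [-0.002  0.001 -1.   ] yawrel 0.001 w 0.06 F [ 0.3 -0.5 -0.1] q [-0.23  0.93  0.14  2.13 -0.93  0.14 -0.92]
shift [165.8   1.   -1.4] turn [-0.001  0.002  0.001]
```

```bash
python3 -m handwheel '[{"x":8,"y":0,"z":-1,"ax":0,"ay":0,"az":0,"claw":0.68},{"x":16,"y":0,"z":-1,"ax":0,"ay":0,"az":0,"claw":0.68},{"x":24,"y":0,"z":-1,"ax":0,"ay":0,"az":0,"claw":0.68},{"x":32,"y":0,"z":-1,"ax":0,"ay":0,"az":0,"claw":0.68},{"x":40,"y":0,"z":-1,"ax":0,"ay":0,"az":0,"claw":0.68},{"x":48,"y":0,"z":-1,"ax":0,"ay":0,"az":0,"claw":0.68},{"x":56,"y":0,"z":-1,"ax":0,"ay":0,"az":0,"claw":0.68},{"x":64,"y":0,"z":-1,"ax":0,"ay":0,"az":0,"claw":0.68},{"x":72,"y":0,"z":-1,"ax":0,"ay":0,"az":0,"claw":0.68},{"x":80,"y":0,"z":-1,"ax":0,"ay":0,"az":0,"claw":0.68},{"x":85,"y":0,"z":-1,"ax":0,"ay":0,"az":0,"claw":0.68},{"x":85,"y":0,"z":-1,"ax":0,"ay":0,"az":0,"claw":0.68}]'
python3 g.py -62 0 18 0
cat > l2.py <<'E'
from g import *
s=arm.read_camera('scene')
for d in arm.pinpoint('scene','orange_tray'):print('scene',np.round(rack(np.array(d['point'])*1000),1),round(d['p'],2))
h=cv2.cvtColor(s,cv2.COLOR_BGR2HSV);c=cv2.inRange(h,(5,180,90),(15,255,255));c=cv2.morphologyEx(c,cv2.MORPH_CLOSE,np.ones((5,5)))
u=rect('scene',c,.022);print('cells',np.round(rack(u[:2]),1),u[2:4],'rel',u[4]+7.75)
for d in arm.pinpoint('scene','blue_tray'):print('blue',np.round(d['point'],3))
import sys
cv2.imwrite(sys.argv[1],cv2.resize(s[130:430,230:610],None,fx=1.8,fy=1.8))
E
python3 l2.py pics/c3.png
```

```text
clock: 9.15
position: [0.5693, 0.0121, 0.0188]
orientation: [3.141, -0.003, -0.134]
contact_force: [-0.2, 0.5, -0.2]
width: 0.0601
grasp_force: 0.0
t 9.15 rack [-140.2    1.2] z 18.8 tilt [ 0.003 -0.001 -1.   ] yawrel 0.002 w 0.06 F [-0.2  0.5 -0.2] q [-0.31  1.    0.37  1.88 -0.83  0.42 -1.02]
shift [78.2  1.3  1.1] turn [ 0.    -0.003  0.002]
scene [-79.8  -5.1] 0.83
scene [-405.8 -368.9] 0.7
scene [  16.3 -308.6] 0.61
cells [  19.  -309.7] [ 99.8 107.9] rel 4.85
blue [0.615 0.227 0.004]
```

View pics/c3.png

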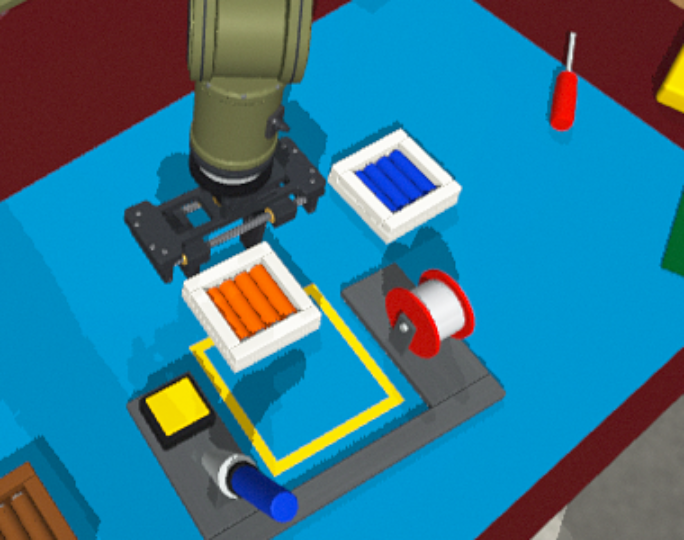

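The tray at crop (250,305) is entering straight and the gripper is clear of the spool at (430,310). I continue.

```bash
python3 -m handwheel '[{"x":7,"y":0,"z":0,"ax":0,"ay":0,"az":0,"claw":0.68},{"x":14,"y":0,"z":0,"ax":0,"ay":0,"az":0,"claw":0.68},{"x":21,"y":0,"z":0,"ax":0,"ay":0,"az":0,"claw":0.68},{"x":28,"y":0,"z":0,"ax":0,"ay":0,"az":0,"claw":0.68},{"x":35,"y":0,"z":0,"ax":0,"ay":0,"az":0,"claw":0.68},{"x":42,"y":0,"z":0,"ax":0,"ay":0,"az":0,"claw":0.68},{"x":49,"y":0,"z":0,"ax":0,"ay":0,"az":0,"claw":0.68},{"x":56,"y":0,"z":0,"ax":0,"ay":0,"az":0,"claw":0.68},{"x":63,"y":0,"z":0,"ax":0,"ay":0,"az":0,"claw":0.68},{"x":70,"y":0,"z":0,"ax":0,"ay":0,"az":0,"claw":0.68},{"x":74,"y":0,"z":0,"ax":0,"ay":0,"az":0,"claw":0.68},{"x":74,"y":0,"z":0,"ax":0,"ay":0,"az":0,"claw":0.68}]'
python3 g.py; python3 l2.py pics/c4.png
```

```text
clock: 10.3
position: [0.6421, 0.0022, 0.0189]
orientation: [3.141, -0.002, -0.134]
contact_force: [0.1, -0.2, -0.1]
width: 0.0598
grasp_force: 0.0
t 10.3 rack [-66.6   1.2] z 18.9 tilt [ 0.002 -0.001 -1.   ] yawrel 0.001 w 0.06 F [ 0.1 -0.2 -0.1] q [-0.32  1.07  0.47  1.65 -0.77  0.61 -1.12]
scene [  13.2 -309.1] 0.8
scene [-409.6 -366.7] 0.8
scene [-7.9  1.7] 0.62
cells [  19.  -309.7] [ 99.8 107.9] rel 4.85
blue [0.613 0.224 0.004]
```

View pics/c4.png

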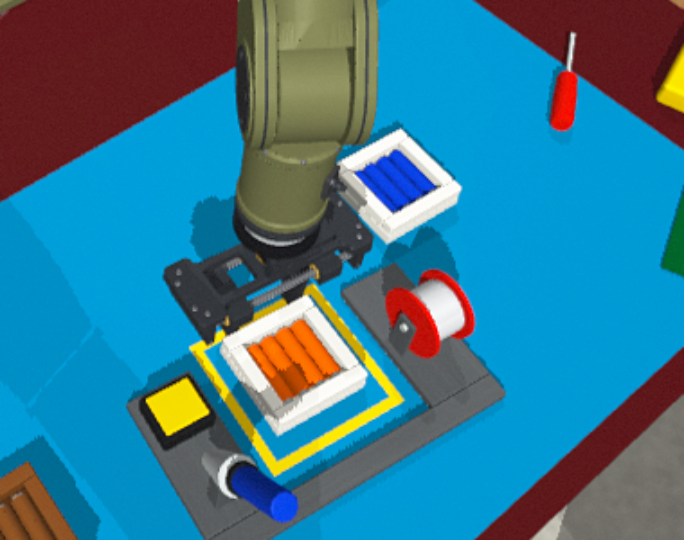

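The tray is at about x -7, inside and straight. I nudge it 5 mm more, then back straight out.

```bash
python3 -m handwheel '[{"x":3,"y":0,"z":0,"ax":0,"ay":0,"az":0,"claw":0.68},{"x":6,"y":0,"z":0,"ax":0,"ay":0,"az":0,"claw":0.68},{"x":6,"y":0,"z":0,"ax":0,"ay":0,"az":0,"claw":0.68},{"x":0,"y":0,"z":0,"ax":0,"ay":0,"az":0,"claw":0.68},{"x":-20,"y":0,"z":0,"ax":0,"ay":0,"az":0,"claw":0.68},{"x":-50,"y":0,"z":0,"ax":0,"ay":0,"az":0,"claw":0.68},{"x":-80,"y":0,"z":0,"ax":0,"ay":0,"az":0,"claw":0.68},{"x":-110,"y":0,"z":-20,"ax":0,"ay":0,"az":0,"claw":0.68},{"x":-140,"y":0,"z":-50,"ax":0,"ay":0,"az":0,"claw":0.68},{"x":-170,"y":0,"z":-80,"ax":0,"ay":0,"az":0,"claw":0.68},{"x":-180,"y":0,"z":-110,"ax":0,"ay":0,"az":0,"claw":0.68},{"x":-180,"y":0,"z":-110,"ax":0,"ay":0,"az":0,"claw":0.68}]'
python3 l2.py pics/c5.png; python3 look.py; python3 -c "
from h import *
cv2.imwrite('pics/t5.png',cv2.resize(arm.read_camera('top')[20:240,120:440],None,fx=2,fy=2))"
```

```text
clock: 11.45
position: [0.4602, 0.0266, 0.1327]
orientation: [-3.14, -0.003, -0.135]
contact_force: [0.4, 0.1, -0.0]
width: 0.06
grasp_force: 0.0
scene [  13.1 -308.2] 0.87
scene [-3.7 -2.3] 0.69
scene [-406.  -367.7] 0.66
cells [  19.  -309.7] [ 99.8 107.9] rel 4.85
blue [0.615 0.226 0.001]
t 11.6 rack [-247.5    1.4] z 129.0 tilt [ 0.002 -0.    -1.   ] yawrel 0.002 w 0.06 F [-0.7  0.1 -0.2] q [-0.42  0.74  0.44  2.16 -0.8   0.41 -1.03]
[-4.7 -1.7] 0.92
[  14.4 -312.4] 0.87
orange cells rack [-2.7 -1.4] [68.8 61.4] yaw rel 0.0
blue cells rack [ 120. -128.] [20.7 12.2] yaw rel 5.4
rim rack [-1.9 -1.9] [100.1  98. ] rel 0.0
```

View pics/t5.png

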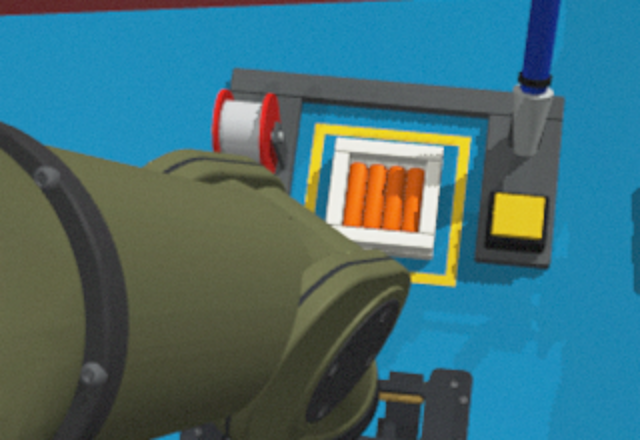

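View pics/c5.png

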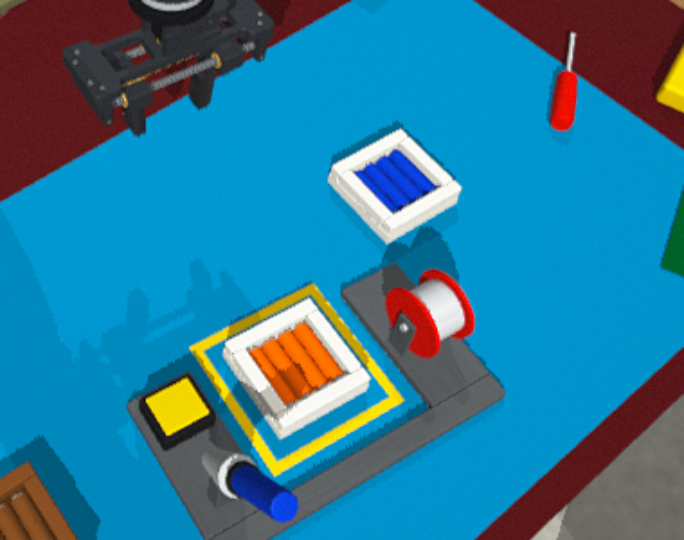

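The tray lies flat in the square at about (-3,-2) mm and 0°. The blue tray hasn't moved and the arm is clear, so I hand in.

```bash
python3 -c "
from plant import arm
print(arm.sign_off())"
```

```text
the job is handed in; nothing more can be done
None
```

The orange tray is in the taped square, about 3 mm from its centre and straight with it; the blue tray has not moved, I saw no contact with the rack, and the job was handed in at about 12 s (no verdict was returned).

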